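# Wipe the egg holder's slideway and close its tailstock to the click

## Robot

A 6-joint arm with a two-finger parallel gripper is mounted at the origin on the work surface. World frame = base frame: x ahead of the robot, y to its left, z up, the work surface at z = 0. Lengths are in mm, angles in rad, forces in N, time in s.
With the tool pointing down it reaches from about 400 to 925 mm from the base axis. Payload 12.5 kg.
Tool frame: the origin (TCP) lies where the fingers leave the gripper's body, on its centre line; the fingertips stand 78 mm ahead of it and the grasp point (between the pads) lies 59 mm ahead of it (env.nose_length is the distance from the TCP to the fingertips, in mm); z points along the fingers, y is the line along which they close (so a half turn about z gives the same grasp; the last joint's range is limited). The gripper opens to 95 mm and grips with 3 to 60 N. Pads are 20 mm wide; open, the fingers measure 119 mm over their backs; the gripper's body (75 mm by 180 mm) begins 59 mm behind the grasp point.
Start: joints at [1.12, 0.491, 1.559, -0, 1.092, -0.106], TCP at [211.236, 588.232, 292.261] pointing down, gripper open.
Joint ranges: [-3.1, 3.1], [-0.84, 2.19], [0.05, 2.79], [-1.13, 4.28], [0.06, 2.93], [-2.69, 2.69]. Speed limits (rad/s): [2.22, 2.22, 2.79, 3.14, 3.14, 3.14].

## Interface

Orientations are given as [roll, pitch, yaw] about the fixed x, y, z axes, in that order (R = Rz(yaw) Ry(pitch) Rx(roll)).
In Python, from cell import env gives the robot as it stands. The module is installed in compiled form; this text tells all that it offers.
- The arm moves only by the tool send_rows, never from a script. Its argument "series" is text: rows parted by semicolons, each of 6 numbers parted by spaces: the shift along the tool's x, y, z as a fraction of full scale, then the turn, a rotation vector about the tool's x, y, z as a fraction of full scale. A call has 1 to 5 rows; each row shifts and turns the commanded pose from where the row before left it, along the tool's axes as they then stand; what a row does not reach is not made up. Full scale, the value 1, is 60 mm for a shift and 10 degrees for a turn. A row lasts 1/8 s, in which the tool goes at most 62.5 mm and 10.7 degrees, less where a joint would pass 70% of its speed; a pose out of reach is approached as far as the arm can. A call with a number of a shift or a turn outside -1 to 1 is refused whole. A call with a gripper value outside its range is refused whole. "fingers" is the opening, from 0 (shut) to 1 (fully open), set as the call begins (left out, the last holds). The fingers move at their own pace and stop on an object; the grip force is fixed at half the most. Time passes only in rows, so rows that do not move let the fingers close. It gives the time, the measured TCP pose, the force, the opening and the grip force at its end, in the units of the state.
- env.state(): the state, without advancing time (a new reading comes with each control period).
- env.read_camera(name): name is "scene" or "top"; returns a dict with "color" (384x512x3 uint8, red, green, blue), "z_map" (384x512 float32, mm along the optical axis (not along the pixel's ray), 0 where there is no reading), "fovy" (degrees; the focal length in pixels is half the picture's height over the tangent of half this angle, whatever the lens; pixels are square), "cx", "cy" (the principal point, pixels), "R" (3x3) and "t" (3): a world point X has camera coordinates R X + t. Camera axes: x right, y down, z forward; pixel columns grow to the right and rows downward; lengths in mm; the calibration is good to about 2 mm. A picture is of the moment at which its call begins.
- env.job_done(): hands the job in; it is judged then, once.
The state is a dict: "t": time; "joints": joint angles; "qvel": joint speeds; "tau": joint torques, N m; "eef_pos": TCP position; "tcp_rot": TCP orientation; "ft_force": force on the tool from outside, world axes, zero at the start; "moment": the same for the moment, N m; "opening": opening from 0.0 (shut) to 1.0 (fully open); "grip_force": force on a finger pad.
Only numpy, scipy, OpenCV 4.12 (cv2) and the standard library are available. Lean on these libraries where they do the work, as an engineer would, in place of code of your own. Each camera call takes 0.05 s, during which the arm holds its last target. There are 200 camera calls.

## Task

Take the green wiper block and wipe the egg holder's bare aluminium slideway in one lengthwise stroke with light, steady pressure, from the black line next to the blue sliding tailstock to the black line next to the egg, then stand the block back on its cork mat and let go of it. Then take the tailstock by its orange post and slide it along the rail towards the egg until it clicks into the notch, without running on past the notch and squeezing the egg; finish still gripping the post with the tailstock resting in the notch. Leave the bowl, the paint jar and the egg cup where they stand.

Things in the scene. Friction and masses are not known exactly. Their poses are not given: they have to be found in the camera images.
- holder: egg holder fixed to the table: wooden plank 120 x 500 x 12 mm with a 40 mm wide, 500 mm long aluminium rail (slideway), its flat top 37 mm above the table. Origin: centre of the plank's underside. Its y axis runs along the rail, from the tailstock towards the egg; x across; z up. Yaw within 0.25 rad.
- line_start (a point): middle of the black line across the rail top where the wipe starts (holder x 0, y -90 mm, z 37 mm). The tailstock's front is at least 49 mm further to -y of it.
- line_end (a point): middle of the black line across the rail top where the wipe ends (holder x 0, y +25 mm, z 37 mm). The egg begins at least 42 mm further to +y.
- wiper: loose block 44 (x) x 40 (y) x 72 mm tall, 0.13 kg, upright on the mat. Origin: centre of the unpressed sole's underside. Green handle 28 mm wide in x, 40 in y, z 27 to 72: pinch it across x at z about 50; wipe with its y along the rail. Its grey sole is sprung: about 3 N at first touch, 0.7 N more per mm, hard stop at 8 mm; lowering 4 mm past first touch presses with 5 to 6 N.
- mat: square cork mat, fixed, 130 x 130 x 4 mm, where the wiper block belongs. Origin: centre of its underside.
- tailstock: blue slide on the rail, axes as the holder's, moves only along y (1.5 N friction). Origin: on the rail's top face and centre line, at its ball plunger's y. Saddle 56 x 70 mm, top 18 mm above the rail; orange post (tail_grip); cup holder 58 mm high on the egg's side, its end 36 mm to +y of the origin; a wing out to x 55 mm holds the sprung ball plunger pointing down.
- tail_grip (a point): point to grip on the orange post: 24 mm (x) by 26 mm (y), 18 to 60 mm above the rail top; this point is on its axis, 42 mm above the rail top (79 mm above the table), 17 mm to -y of the tailstock's origin. Pinch from above across x (fingers either side of the rail); the cup holder stands 20 mm ahead of the post's +y face.
- tail_index (a point): lowest point of the tailstock's ball plunger, 40 mm to +x of the rail's centre line. The tailstock is home when this lies in the notch.
- headstock: fixed blue headstock with the decorated egg (60 mm long, 44 thick, along the rail, top 99 mm above the table), clamped on the rail's +y end, place varies. Origin: at table height under the rail's centre line, at the notch's y; axes as the holder's. Egg at y 37 to 97 mm, clamp to y 150. Beside the rail at +x its brass strip, 16 mm wide, 30 mm above the table, y -30 to 115 mm, bears the notch.
- notch (a point): the notch: middle between two steel ridges (2.5 mm high, 12 mm apart) across the brass strip, at headstock x 40 mm, y 0, z 30 mm. Coming in, the ball must be pushed over the first ridge (the push rises by some 3 to 6 N), then snaps down between the two and centres the tailstock; the second ridge resists going on.
- wax_bowl: bystander: blue ceramic bowl 100 mm across, 55 mm high; origin centre of its underside
- paint_jar: bystander: glass jar with yellow cap, 48 mm across, 60 mm high; origin centre of its underside
- egg_cup: bystander: wooden egg cup with a red egg, 48 mm across, 82 mm high; origin centre of its underside

How it is judged (in metres and radians):
On the way, in this order (a step that is already met when the one before it is completed fails the run):
1. the held wiper presses lightly on the rail top at the line by the tailstock (contact force between wiper and holder between 2 and 20 N and y of wiper in the frame of holder between -0.112 and -0.075 m and x of wiper in the frame of holder between -0.012 and 0.012 m and z of wiper in the frame of holder above 0.022 m and contact force between the fingers and wiper above 0.5 N and angle between wiper's own z axis and vertical below 0.2 rad), for 0.05 s.
2. it is still pressed on the rail a third of the way (contact force between wiper and holder between 2 and 20 N and y of wiper in the frame of holder between -0.064 and -0.04 m and x of wiper in the frame of holder between -0.012 and 0.012 m and z of wiper in the frame of holder above 0.022 m and contact force between the fingers and wiper above 0.5 N and angle between wiper's own z axis and vertical below 0.2 rad), for 0.05 s.
3. and two thirds of the way (contact force between wiper and holder between 2 and 20 N and y of wiper in the frame of holder between -0.025 and -0.001 m and x of wiper in the frame of holder between -0.012 and 0.012 m and z of wiper in the frame of holder above 0.022 m and contact force between the fingers and wiper above 0.5 N and angle between wiper's own z axis and vertical below 0.2 rad), for 0.05 s.
4. and at the line by the egg (contact force between wiper and holder between 2 and 20 N and y of wiper in the frame of holder between 0.012 and 0.045 m and x of wiper in the frame of holder between -0.012 and 0.012 m and z of wiper in the frame of holder above 0.022 m and contact force between the fingers and wiper above 0.5 N and angle between wiper's own z axis and vertical below 0.2 rad), for 0.05 s.
5. the wiper stands on the cork mat, let go (x of wiper in the frame of mat between -0.055 and 0.055 m and y of wiper in the frame of mat between -0.055 and 0.055 m and z of wiper in the frame of mat between -0.004 and 0.008 m and angle between wiper's own z axis and vertical below 0.1 rad and contact force between the fingers and wiper below 0.1 N and linear speed of wiper below 0.02 m/s), for 0.2 s.
At the end, for the whole second after the job is handed in: The fingers hold the tailstock's post (more than 4 N on it in all), the tailstock is at rest with its ball within 3 mm of the notch along the rail, and the wiper stands upright on the cork mat (its centre at least 10 mm inside the mat's edge), released (all of step 5 and y of tail_index in the frame of notch between -0.003 and 0.003 m and linear speed of tailstock below 0.01 m/s and contact force between the fingers and tailstock above 4 N and distance between the grasp point and tail_grip below 0.035 m); the arm keeps its last pose, push and grip.
It fails at once if the tailstock ran on past the notch by more than 9 mm and squeezed the egg (y of tail_index in the frame of notch above 0.009 m).
It fails at once if the tailstock was slid before the wiper was away from the rail (distance of tailstock from where it was at the start of the episode above 0.02 m and not (x of wiper in the frame of mat between -0.075 and 0.075 m and y of wiper in the frame of mat between -0.075 and 0.075 m)).
It fails at once if the wiper was pressed on the rail with more than 40 N (contact force between wiper and holder above 40 N).
It fails at once if the bowl, jar or egg cup was moved or tipped (distance of any of wax_bowl, paint_jar, egg_cup from where it was at the start of the episode above 0.02 m or angle between any of wax_bowl, paint_jar, egg_cup's own z axis and vertical above 0.3 rad).
It also fails if it takes over 72 s, if anything falls off the work surface, if the arm or the gripper's body presses on something with over 40 N, if the wrist force passes 120 N, or if a joint passes its speed limit or range.

## Working session

There is one attempt and no reset: what is moved stays moved. The work goes in short steps, Python scripts to look and compute and a tool call to move; the robot and the scene stay as the last step left them, time stands still between calls to the robot, and variables do not carry over. Pictures are saved under pics/ and viewed, at most 10 in all, crops included, and the job is handed in when it is done.

Besides the shell and the picture viewer there is one more tool, called after "Request:" as name(argument=value, ...), one argument or row to a line, values as JSON. send_rows: Moves the arm, as the interface text tells. Shift numbers are shares of 60 mm and turn numbers shares of 10 degrees, none past 1 either way. Its arguments: {"type":"object","properties":{"series":{"type":"string"},"fingers":{"type":"number"}},"required":["series"]}

```bash
mkdir -p pics; cat > h.py <<'E'
import numpy as np, cv2
from cell import env
from scipy.spatial.transform import Rotation as Ro
def cloud(c):
    z=c["z_map"];H,W=z.shape;f=H/2/np.tan(np.radians(c["fovy"])/2)
    v,u=np.mgrid[:H,:W]
    P=np.stack([(u-c["cx"])/f*z,(v-c["cy"])/f*z,z],-1)
    return (P-np.array(c["t"]).ravel())@np.array(c["R"])
def ray(c,uv,h):
    f=c["color"].shape[0]/2/np.tan(np.radians(c["fovy"])/2);R=np.array(c["R"]);t=np.array(c["t"]).ravel()
    d=R.T@np.array([(uv[0]-c["cx"])/f,(uv[1]-c["cy"])/f,1]);o=-R.T@t
    return o+d*(h-o[2])/d[2]
E
python3 - <<'E'
from h import *
import pickle
for n in("scene","top"):
    c=env.read_camera(n);pickle.dump(c,open(n+".pkl","wb"));cv2.imwrite(f"pics/{n}0.png",c["color"][:,:,::-1])
    R=np.array(c["R"]);print(n,c["fovy"],-R.T@np.array(c["t"]).ravel())
print(env.state())
E
```

```text
scene 52.29945745394306 [1265.82076264  325.94029325 1184.74087592]
top 51.37180269377142 [ 410.09684863  -40.92344583 1175.17963258]
{'t': 0.1, 'joints': array([ 1.12042077e+00,  4.91499911e-01,  1.55940532e+00,  2.27410049e-05,
        1.09169399e+00, -1.05578577e-01]), 'qvel': array([ 0.0004251 , -0.00010643, -0.00045868, -0.00079086, -0.00039604,
        0.00060245]), 'tau': array([ 1.78953687e-03, -6.13621402e+01, -2.58605880e+01,  6.93366048e-02,
        4.71217255e-02, -6.20587298e-05]), 'eef_pos': array([211.15302736, 588.09874962, 291.71396085]), 'tcp_rot': array([-3.14059382e+00, -1.26132234e-04,  2.79678512e+00]), 'ft_force': array([ 0.31668429,  0.06357512, -0.13178841]), 'moment': array([-0.03668959,  0.07051598, -0.00344706]), 'grip_force': 0.0, 'opening': 1.0022159052445048}
```

View pics/scene0.png

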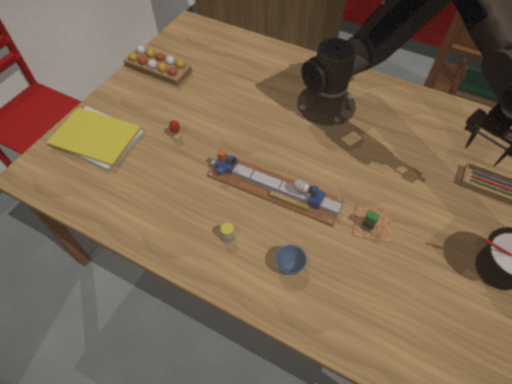

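View pics/top0.png

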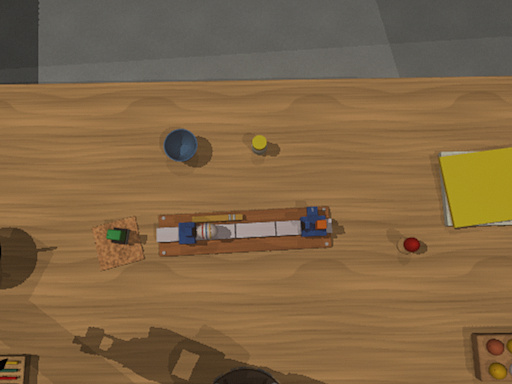

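The top view shows the wiper at (117,236) on the mat at (118,243). The rail runs from (160,235) to (331,228), with black lines near (235,230) and (276,228). The orange post is at (321,225) and the brass strip around (217,217). In the scene view the wiper is at (371,219), the post at (222,155) and the egg at (302,185).

```bash
cat > m.py <<'E'
from h import *
import pickle
def big(m):
    n,l,s,ce=cv2.connectedComponentsWithStats(m.astype(np.uint8));i=1+np.argmax(s[1:,4]);return l==i,ce[i],s[i]
if __name__=="__main__":
  for n in("scene","top"):
    c=pickle.load(open(n+".pkl","rb"));P=cloud(c);hsv=cv2.cvtColor(c["color"],cv2.COLOR_RGB2HSV);h,s,v=cv2.split(hsv)
    X=P[...,0];Y=P[...,1];Z=P[...,2];reg=(X>350)&(X<620)&(Y>-350)&(Y<400)
    print(n,"table z",np.median(Z[reg]))
    for nm,m in dict(green=(h>50)&(h<80)&(s>120),orange=(h<14)&(s>190)&(v>150)&(Z>50),
        rail=(s<60)&(v>110)&(Z>25)&(Z<50),plank=(h<14)&(s>90)&(Z>3)&(Z<25),blue=(h>105)&(h<125)&(s>130)&(Z>40),brass=(h>15)&(h<30)&(s>150)&(Z>18)&(Z<42)).items():
        m=m&reg
        if m.sum()<4: print(nm,"none");continue
        b,ce,st=big(m);Q=P[b];zt=np.percentile(Q[:,2],90);T=Q[Q[:,2]>zt-8]
        r=cv2.minAreaRect(Q[:,:2].astype(np.float32))
        print(nm,st[4],ce.round(1),"ztop",zt.round(1),"topmean",T.mean(0).round(1),"box",np.round(r[0],1),np.round(r[1],1),round(r[2],1))
E
python3 m.py
python3 - <<'E'
import cv2
a=cv2.imread("pics/top0.png")[195:280,85:345];cv2.imwrite("pics/topc.png",cv2.resize(a,None,fx=3,fy=3,interpolation=cv2.INTER_CUBIC))
E
```

```text
scene table z 1.0142162002403674
green none
orange none
rail 710 [268. 181.] ztop 39.3 topmean [509.3 -24.4  36. ] box [507.  -16.7] [ 44.1 294.6] 2.6
plank 884 [269.9 195.5] ztop 13.9 topmean [547.5   2.9  10.8] box [545.6   1. ] [ 44.1 496.7] 2.1
blue none
brass none
top table z 2.4552202745556038
green 130 [113.7 234.4] ztop 79.8 topmean [493.3 353.   85.7] box [461.7 165.7] [424.9  28.8] 79.9
orange 58 [321.5 223.9] ztop 101.7 topmean [ 513.1 -212.8   98.3] box [ 513.4 -212.8] [19.  21.8] 5.1
rail 874 [267.6 228.9] ztop 40.4 topmean [506.8 -68.4  37.7] box [507.  -69.3] [ 40.3 183.3] 3.0
plank 2173 [243.8 244.8] ztop 15.7 topmean [464.2   1.2  12.8] box [464.7  -1.8] [ 39.3 497. ] 2.4
blue 111 [184.2 235.9] ztop 96.4 topmean [497.5 149.9  95.9] box [491.4 159.4] [42.4 41.4] 3.6
brass 208 [209.7 218.5] ztop 33.8 topmean [540.   97.1  30.6] box [539.9  98.1] [ 16.  101.8] 2.4
```

View pics/topc.png

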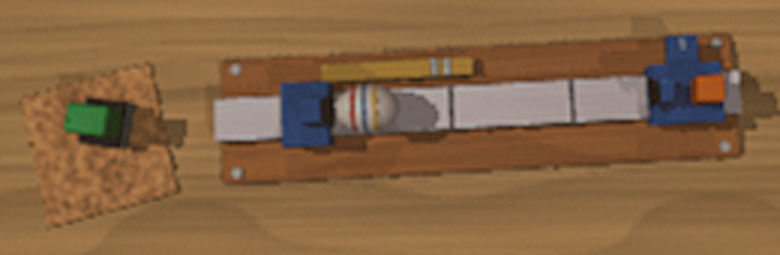

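```bash
python3 - <<'E'
from m import *
for n in("scene","top"):
    c=pickle.load(open(n+".pkl","rb"));P=cloud(c);hsv=cv2.cvtColor(c["color"],cv2.COLOR_RGB2HSV);h,s,v=cv2.split(hsv)
    X,Y,Z=P[...,0],P[...,1],P[...,2]
    near=(abs(X-490)<130)&(abs(Y-350)<150)
    def rp(nm,m):
        if m.sum()<4: print(n,nm,"none");return
        b,ce,st=big(m);Q=P[b];r=cv2.minAreaRect(Q[:,:2].astype(np.float32));
        print(n,nm,st[4],ce.round(1),"zmean",Q[:,2].mean().round(1),np.percentile(Q[:,2],[5,95]).round(1),"mean",Q.mean(0).round(1),"box",np.round(r[0],1),np.round(r[1],1),round(r[2],1))
    g=near&(h>40)&(h<90)&(s>80)
    rp("green",g); rp("greentop",g&(Z>68)&(Z<90))
    rp("wiperhigh",near&(Z>68)&(Z<95))
    rp("mat",near&(h<20)&(s>60)&(Z>2)&(Z<10)&(v>120))
    o=(h<14)&(s>150)&(abs(X-513)<60)&(abs(Y+212)<60)&(Z>50); rp("orange",o); rp("orangetop",o&(Z>90))
    if n=="scene":
        for nm,q in dict(post=(222,154)).items(): print(nm,hsv[q[1],q[0]],P[q[1],q[0]].round(1))
        print("green",hsv[215,372],P[215,372].round(1))
    else:
        for nm,q,hh in(("start",(275.7,228.7),37),("end",(235,230.5),37),("r1",(229.3,217.3),32),("r2",(234,217.3),32)): print(nm,ray(c,q,hh).round(1))
E
```

```text
scene green 95 [372.3 216.5] zmean 73.1 [61.9 78.3] mean [500.7 358.2  73.1] box [498.5 357.6] [35.4 28.3] 83.9
scene greentop 83 [372.5 215.8] zmean 74.9 [71.2 78.4] mean [499.4 357.8  74.9] box [498.5 357.6] [35.4 28.3] 83.9
scene wiperhigh 95 [372.3 215.6] zmean 74.7 [70.9 78.3] mean [498.8 357.   74.7] box [497.9 356.8] [38.6 30.1] 80.9
scene mat 631 [374.2 224.9] zmean 4.2 [2.2 7.2] mean [482.3 376.6   4.2] box [477.6 368.3] [138.5 141.6] 17.0
scene orange 58 [221.4 154.9] zmean 87.6 [71.3 98.8] mean [ 519.3 -208.7   87.6] box [ 517.1 -211.2] [22.  21.7] 85.7
scene orangetop 32 [221.  152.9] zmean 95.2 [90.7 99.2] mean [ 516.8 -211.2   95.2] box [ 516.3 -211.3] [21.8 21. ] 3.6
post [ 12 165 167] [ 518.2 -206.3   93.2]
green [ 58 105 124] [498.3 355.4  76.7]
top green 177 [115.6 234.8] zmean 70.3 [41.4 80. ] mean [493.7 352.8  70.3] box [498.1 368.3] [63.4 29.4] 77.8
top greentop 135 [113.7 234.8] zmean 76.6 [72.5 80.4] mean [493.4 355.6  76.6] box [494.  356.8] [37.2 26.9] 80.4
top wiperhigh 147 [113.3 234.9] zmean 76.5 [72.8 80.3] mean [493.  356.9  76.5] box [493.1 358.1] [39.9 27.6] 87.7
top mat 1382 [115.4 245.8] zmean 4.9 [2.3 8.3] mean [466.9 375.2   4.9] box [463.9 371.4] [176.9 140.6] 16.6
top orange 94 [320.4 224.3] zmean 96.1 [ 85.5 101.9] mean [ 512.5 -210.2   96.1] box [ 513.1 -211.8] [23.4 26.2] 3.5
top orangetop 86 [320.8 224. ] zmean 97.6 [ 92.7 102.1] mean [ 512.9 -211.2   97.6] box [ 513.2 -212.2] [26.9 22.4] 88.5
start [507.2 -91.8  37. ]
end [503.7  24.3  37. ]
r1 [542.3  40.8  32. ]
r2 [542.1  27.3  32. ]
```

Both views agree to a few mm:
- **Wiper:** (496, 357), top at z 76, yaw about -8°.
- **Holder:** yaw about 2.5°, wipe lines at y -91 and 24.
- **Post:** (515, -211.5), top at z 97.
- **Notch:** y about 34.

Next I'll write a planner that gives row numbers.

```bash
cat > plan.py <<'E'
import sys
from h import *
def plan(p,yawy,N,rp=None):
    """target TCP p (mm), tool-y world angle yawy (deg), tool down; N rows"""
    s=env.state();p0=np.array(s["eef_pos"]);R=Ro.from_euler("xyz",s["tcp_rot"])
    th=np.radians(yawy);y=np.array([np.cos(th),np.sin(th),0]);z=np.array([0,0,-1.])
    G=Ro.from_matrix(np.stack([np.cross(y,z),y,z],1));p=np.array(p,float);rows=[]
    print("now",p0.round(1),"dist",np.linalg.norm(p-p0).round(1),"ang",np.degrees((R.inv()*G).magnitude()).round(1),"F",np.round(s["ft_force"],1),"open",round(s["opening"],3),"t",round(s["t"],2))
    for k in range(N):
        n=N-k;sh=np.round(R.inv().apply(p-p0)/n/60,2);tr=np.round((R.inv()*G).as_rotvec()/n/np.radians(10),2)
        rows.append(" ".join(f"{a:g}" for a in [*sh,*tr]));p0=p0+R.apply(sh*60);R=R*Ro.from_rotvec(tr*np.radians(10))
    print(";\n".join("; ".join(rows[i:i+5]) for i in range(0,N,5)));print("ends",p0.round(1))
a=list(map(float,sys.argv[1:]));plan(a[:3],a[3],int(a[4]))
E
python3 plan.py 496 357 190 -8 10
```

```text
now [211.2 588.1 291.7] dist 380.6 ang 78.2 F [ 0.3  0.1 -0.1] open 1.002 t 0.1
-0.58 -0.2 0.17 -0 0 0.78; -0.6 -0.12 0.17 -0 0 0.78; -0.61 -0.04 0.17 -0 0 0.78; -0.61 0.04 0.17 -0 0 0.78; -0.6 0.13 0.17 -0 0 0.78;
-0.57 0.21 0.17 -0 0 0.78; -0.54 0.28 0.17 -0 0 0.79; -0.5 0.35 0.17 -0 0 0.78; -0.45 0.42 0.17 -0 0 0.79; -0.38 0.47 0.17 -0 0.01 0.78
ends [495.8 357.2 189.8]
```

Request:
send_rows(
  series="-0.58 -0.2 0.17 0 0 0.78; -0.6 -0.12 0.17 0 0 0.78; -0.61 -0.04 0.17 0 0 0.78; -0.61 0.04 0.17 0 0 0.78; -0.6 0.13 0.17 0 0 0.78",
  fingers=1,
)

```text
t: 0.72
eef_pos: [354.8, 471.8, 240.7]
tcp_rot: [-3.141, 0.0, 2.112]
ft_force: [-0.3, 0.0, 0.5]
opening: 0.996
grip_force: 0.0
```

Request:
send_rows(
  series="-0.57 0.21 0.17 0 0 0.78; -0.54 0.28 0.17 0 0 0.79; -0.5 0.35 0.17 0 0 0.78; -0.45 0.42 0.17 0 0 0.79; -0.38 0.47 0.17 0 0.01 0.78",
)

```text
t: 1.35
eef_pos: [496.7, 356.5, 189.7]
tcp_rot: [-3.141, -0.002, 1.427]
ft_force: [0.4, 1.7, -0.1]
opening: 1.0
grip_force: 0.0
```

```bash
python3 plan.py 496 357 113 -8 4
```

```text
now [496.7 356.5 189.7] dist 76.7 ang 0.2 F [ 0.4  1.7 -0.1] open 1.0 t 1.35
0 -0 0.32 -0 -0 -0.01; 0 -0 0.32 -0 -0 -0; 0 -0.01 0.32 -0 -0 -0.01; 0 -0 0.32 -0 -0.01 -0
ends [496.1 356.7 112.9]
```

Request:
send_rows(
  series="0 0 0.32 0 0 0; 0 0 0.32 0 0 0; 0 0 0.32 0 0 0; 0 0 0.32 0 0 0",
)

```text
t: 1.85
eef_pos: [495.8, 357.5, 112.5]
tcp_rot: [-3.141, -0.002, 1.432]
ft_force: [0.5, -0.3, 0.6]
opening: 1.001
grip_force: 0.0
```

Request:
send_rows(
  series="0 0 0 0 0 0; 0 0 0 0 0 0; 0 0 0 0 0 0; 0 0 0 0 0 0; 0 0 0 0 0 0",
  fingers=0,
)

```text
t: 2.48
eef_pos: [495.9, 357.6, 113.8]
tcp_rot: [3.141, -0.002, 1.432]
ft_force: [-0.7, 0.5, 0.3]
opening: 0.532
grip_force: 0.0
```

Request:
send_rows(
  series="0 0 0 0 0 0; 0 0 0 0 0 0; 0 0 0 0 0 0",
)

```text
t: 2.85
eef_pos: [495.9, 357.6, 113.5]
tcp_rot: [-3.141, -0.002, 1.432]
ft_force: [-1.3, 1.0, 0.4]
opening: 0.291
grip_force: 30.0
```

Gripped: opening 27.6 mm against the 28 mm handle. Lifting it and carrying it over the first line.

Request:
send_rows(
  series="0 0 -0.5 0 0 0; 0 0 -0.6 0 0 0; 0 0 -0.6 0 0 0; 0 0 -0.45 0 0 0; 0 0 0 0 0 0",
)

```text
t: 3.48
eef_pos: [496.2, 357.6, 244.0]
tcp_rot: [3.139, -0.004, 1.432]
ft_force: [-0.6, 0.1, -1.1]
opening: 0.293
grip_force: 30.0
```

```bash
python3 plan.py 509 -91 240 2.5 12
```

```text
now [496.2 357.6 244. ] dist 448.8 ang 10.5 F [-0.6  0.1 -1.1] open 0.293 t 3.48
-0.61 0.1 0 0 -0 -0.09; -0.62 0.09 0 0 -0 -0.09; -0.62 0.09 0 0 -0 -0.09; -0.62 0.07 0 0 -0 -0.09; -0.62 0.07 0.01 0 -0 -0.09;
-0.62 0.06 0 0 -0 -0.09; -0.62 0.05 0.01 0 -0 -0.08; -0.62 0.04 0 0 -0 -0.09; -0.62 0.02 0.01 0 -0 -0.08; -0.62 0.02 0 0.01 -0.01 -0.09;
-0.63 0.01 0.01 0 -0 -0.08; -0.62 -0.01 0 0.01 -0.01 -0.09
ends [508.8 -90.8 240.2]
```

Request:
send_rows(
  series="-0.61 0.1 0 0 0 -0.09; -0.62 0.09 0 0 0 -0.09; -0.62 0.09 0 0 0 -0.09; -0.62 0.07 0 0 0 -0.09; -0.62 0.07 0.01 0 0 -0.09",
)

```text
t: 4.1
eef_pos: [500.6, 169.0, 240.1]
tcp_rot: [-3.14, -0.001, 1.511]
ft_force: [1.0, -0.6, -1.6]
opening: 0.293
grip_force: 30.0
```

Request:
send_rows(
  series="-0.62 0.06 0 0 0 -0.09; -0.62 0.05 0.01 0 0 -0.08; -0.62 0.04 0 0 0 -0.09; -0.62 0.02 0.01 0 0 -0.08; -0.62 0.02 0 0 0 -0.09",
)

```text
t: 4.72
eef_pos: [506.3, -17.2, 238.6]
tcp_rot: [-3.14, -0.002, 1.586]
ft_force: [-0.8, -0.5, -1.2]
opening: 0.293
grip_force: 30.0
```

Request:
send_rows(
  series="-0.63 0.01 0.01 0 0 -0.08; -0.62 -0.01 0 0.01 -0.01 -0.09; 0 0 0 0 0 0; 0 0 0 0 0 0",
)

```text
t: 5.22
eef_pos: [508.1, -90.7, 238.3]
tcp_rot: [-3.139, -0.001, 1.615]
ft_force: [0.2, 0.7, -1.1]
opening: 0.294
grip_force: 30.0
```

```bash
python3 plan.py 509 -91 152 2.5 4;  python3 - <<'E'
from h import *
o=[]
for n in("scene","top"):
    c=env.read_camera(n);a=c["color"][:,:,::-1]
    a=a[110:240,200:370] if n=="scene" else a[170:290,150:350]
    o.append(cv2.resize(a,(600,300 if n=="scene" else 300)))
cv2.imwrite("pics/b1.png",np.vstack(o))
E
```

```text
now [508.1 -90.7 238.3] dist 86.3 ang 0.2 F [ 0.2  0.7 -1.1] open 0.294 t 5.22
-0 0 0.36 -0 -0 0; -0 0.01 0.36 -0.01 -0 0; -0 0 0.36 -0 -0 0; -0.01 0.01 0.36 -0.01 -0 0
ends [509.1 -91.2 151.9]
```

View pics/b1.png

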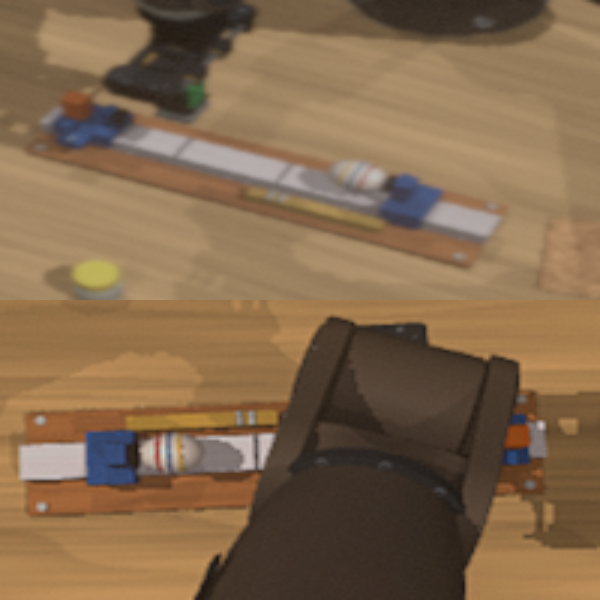

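The block is held over the rail. In the upper panel, the scene crop, it shows at (195,95), the start line at (185,148) and the ridges at (275,197). Descending.

Request:
send_rows(
  series="0 0 0.36 0 0 0; 0 0.01 0.36 0 0 0; 0 0 0.36 0 0 0; 0 0.01 0.36 0 0 0; 0 0 0 0 0 0",
)

```text
t: 5.95
eef_pos: [509.1, -90.1, 151.8]
tcp_rot: [-3.138, -0.001, 1.616]
ft_force: [0.9, -0.3, -0.8]
opening: 0.297
grip_force: 30.0
```

```bash
python3 plan.py 509 -92 145 2.5 2; python3 - <<'E'
from h import *
import pickle
c=pickle.load(open("scene.pkl","rb"))
for q,h in(((252.4,174.1),37),((277.9,195.8),31)): print(ray(c,q,h).round(1))
E
```

```text
now [509.1 -90.1 151.8] dist 7.0 ang 0.3 F [ 0.9 -0.3 -0.8] open 0.297 t 5.95
-0.02 -0 0.06 -0.01 -0 0.01; -0.01 -0 0.05 -0.01 -0.01 0
ends [509.1 -91.8 145.2]
[509.4 -86.5  37. ]
[547.6  36.7  31. ]
```

Request:
send_rows(
  series="0 0 0.05 0 0 0; 0 0 0.03 0 0 0; 0 0 0.02 0 0 0; 0 0 0 0 0 0",
)

```text
t: 6.45
eef_pos: [509.5, -91.0, 147.0]
tcp_rot: [-3.14, 0.0, 1.615]
ft_force: [-0.4, -0.5, -0.9]
opening: 0.29
grip_force: 30.0
```

Request:
send_rows(
  series="0 0 0.02 0 0 0; 0 0 0.02 0 0 0; 0 0 0 0 0 0",
)

```text
t: 6.82
eef_pos: [509.6, -91.1, 144.6]
tcp_rot: [-3.14, 0.0, 1.615]
ft_force: [-1.2, 0.2, 3.9]
opening: 0.294
grip_force: 30.0
```

Request:
send_rows(
  series="0 0 0.02 0 0 0; 0 0 0.01 0 0 0; 0 0 0 0 0 0; 0.06 0 0 0 0 0; 0.1 0 0 0 0 0",
)

```text
t: 7.45
eef_pos: [509.2, -81.3, 142.7]
tcp_rot: [-3.141, 0.0, 1.615]
ft_force: [-0.7, -3.8, 4.7]
opening: 0.292
grip_force: 30.0
```

Request:
send_rows(
  series="0.13 0 0 0 0 0; 0.13 0 0 0 0 0; 0.13 0 0 0 0 0; 0.13 0 0 0 0 0; 0.13 0 0 0 0 0",
)

```text
t: 8.07
eef_pos: [507.3, -41.8, 142.6]
tcp_rot: [-3.14, -0.0, 1.615]
ft_force: [-0.4, -3.2, 5.0]
opening: 0.292
grip_force: 30.0
```

Request:
send_rows(
  series="0.13 0 0 0 0 0; 0.13 0 0 0 0 0; 0.13 0 0 0 0 0; 0.13 0 0 0 0 0; 0.13 0 0 0 0 0",
)

```text
t: 8.7
eef_pos: [505.6, -3.0, 142.6]
tcp_rot: [-3.14, -0.0, 1.615]
ft_force: [0.3, -3.8, 4.3]
opening: 0.291
grip_force: 30.0
```

Request:
send_rows(
  series="0.13 0 0 0 0 0; 0.13 0 0 0 0 0; 0.12 0 0 0 0 0; 0.1 0 0 0 0 0; 0 0 0 0 0 0",
)

```text
t: 9.32
eef_pos: [504.3, 26.0, 142.6]
tcp_rot: [-3.14, -0.001, 1.615]
ft_force: [0.5, 2.8, 3.8]
opening: 0.295
grip_force: 30.0
```

The stroke ran at a steady 5–6 N. Lifting off and carrying the block back to the mat.

Request:
send_rows(
  series="0 0 -0.3 0 0 0; 0 0 -0.6 0 0 0; 0 0 -0.6 0 0 0; 0 0 -0.15 0 0 0; 0 0 0 0 0 0",
)

```text
t: 9.95
eef_pos: [504.2, 25.3, 241.2]
tcp_rot: [-3.14, -0.0, 1.615]
ft_force: [-1.0, -0.1, -1.6]
opening: 0.294
grip_force: 30.0
```

```bash
python3 plan.py 486 360 240 -8 8; python3 - <<'E'
from h import *
import pickle
c=pickle.load(open("top.pkl","rb"))
print("mat",[ray(c,(85+a/3,195+b/3),4).round(0)[:2] for a,b in((22,100),(150,63),(180,190),(48,227))],ray(c,(118.3,243.3),4).round(1))
E
```

```text
now [504.2  25.3 241.2] dist 335.2 ang 10.5 F [-1.  -0.1 -1.6] open 0.294 t 9.95
0.7 -0.01 0 -0 -0 0.13; 0.7 -0.02 0 -0 -0 0.13; 0.7 -0.04 0 -0 -0 0.13; 0.69 -0.05 0 -0 0 0.13; 0.69 -0.07 0.01 -0 0 0.13;
0.69 -0.09 0 -0 0 0.13; 0.69 -0.1 0.01 -0.01 0 0.14; 0.7 -0.12 0 -0 0 0.13
ends [486.  360.2 240.1]
mat [array([519., 446.]), array([553., 322.]), array([429., 288.]), array([396., 414.])] [473.8 367.4   4. ]
```

Request:
send_rows(
  series="0.7 -0.01 0 0 0 0.13; 0.7 -0.02 0 0 0 0.13; 0.7 -0.04 0 0 0 0.13; 0.69 -0.05 0 0 0 0.13; 0.69 -0.07 0.01 0 0 0.13",
)

```text
t: 10.58
eef_pos: [492.6, 235.4, 239.1]
tcp_rot: [-3.137, 0.001, 1.501]
ft_force: [0.3, 0.7, -1.6]
opening: 0.295
grip_force: 30.0
```

Request:
send_rows(
  series="0.69 -0.09 0 0 0 0.13; 0.69 -0.1 0.01 0 0 0.14; 0.7 -0.12 0 0 0 0.13; 0 0 0.5 0 0 0; 0 0 0.6 0 0 0",
)

```text
t: 11.2
eef_pos: [485.4, 360.6, 171.9]
tcp_rot: [-3.139, 0.001, 1.433]
ft_force: [1.1, 0.4, -1.9]
opening: 0.3
grip_force: 30.0
```

Request:
send_rows(
  series="0 0 0.5 0 0 0; 0 0 0.35 0 0 0; 0 0 0.05 0 0 0; 0 0 0 0 0 0; 0 0 0 0 0 0",
)

```text
t: 11.82
eef_pos: [486.3, 360.3, 121.1]
tcp_rot: [-3.141, -0.0, 1.432]
ft_force: [-0.2, -0.5, -1.2]
opening: 0.291
grip_force: 30.0
```

Request:
send_rows(
  series="0 0 0.06 0 0 0; 0 0 0.05 0 0 0; 0 0 0.02 0 0 0; 0 0 0 0 0 0",
)

```text
t: 12.32
eef_pos: [486.1, 360.2, 112.8]
tcp_rot: [-3.14, 0.0, 1.432]
ft_force: [-1.7, -0.9, 2.6]
opening: 0.291
grip_force: 30.0
```

Touching the mat lightly. Releasing, then lifting.

Request:
send_rows(
  series="0 0 0 0 0 0; 0 0 0 0 0 0; 0 0 0 0 0 0; 0 0 0 0 0 0; 0 0 0 0 0 0",
  fingers=1,
)

```text
t: 12.95
eef_pos: [486.1, 360.2, 112.6]
tcp_rot: [-3.14, 0.0, 1.432]
ft_force: [0.1, 0.0, -0.8]
opening: 0.761
grip_force: 0.0
```

Request:
send_rows(
  series="0 0 0 0 0 0; 0 0 0 0 0 0; 0 0 0 0 0 0; 0 0 -0.3 0 0 0; 0 0 -0.5 0 0 0",
)

```text
t: 13.58
eef_pos: [486.0, 360.1, 161.5]
tcp_rot: [-3.139, 0.001, 1.432]
ft_force: [0.2, -0.6, 0.8]
opening: 0.995
grip_force: 0.0
```

Request:
send_rows(
  series="0 0 -0.6 0 0 0; 0 0 -0.6 0 0 0; 0 0 -0.2 0 0 0; 0 0 0 0 0 0",
)

```text
t: 14.08
eef_pos: [486.2, 360.2, 245.4]
tcp_rot: [-3.141, -0.001, 1.432]
ft_force: [-0.0, -0.3, -0.7]
opening: 1.0
grip_force: 0.0
```

```bash
python3 plan.py 514.5 -211.5 250 2.5 12; python3 - <<'E'
from m import *
for n in("scene","top"):
    c=env.read_camera(n);P=cloud(c);h,s,v=cv2.split(cv2.cvtColor(c["color"],cv2.COLOR_RGB2HSV));X,Y,Z=P[...,0],P[...,1],P[...,2]
    for nm,g in(("wiper",(abs(X-486)<70)&(abs(Y-360)<70)&(h>40)&(h<90)&(s>80)&(Z>60)&(Z<90)),("post",(h<14)&(s>150)&(abs(X-513)<60)&(abs(Y+212)<60)&(Z>90))):
        if g.sum(): b,ce,st=big(g);print(n,nm,st[4],P[b].mean(0).round(1))
E
```

```text
now [486.2 360.2 245.4] dist 572.4 ang 10.5 F [-0.  -0.3 -0.7] open 1.0 t 14.07
-0.78 0.15 -0.01 -0 -0 -0.09; -0.78 0.14 -0.01 -0 -0 -0.09; -0.79 0.12 -0.01 -0 -0 -0.09; -0.79 0.11 -0.01 -0 -0 -0.09; -0.79 0.1 -0.01 -0 -0 -0.09;
-0.79 0.09 -0 -0 -0 -0.09; -0.79 0.07 -0.01 -0 -0 -0.08; -0.79 0.06 -0 -0 -0 -0.09; -0.79 0.05 -0.01 -0 -0 -0.08; -0.79 0.04 -0 -0 -0 -0.09;
-0.8 0.03 -0.01 -0 -0 -0.08; -0.8 0.02 -0 -0 -0 -0.09
ends [ 514.5 -211.7  249.8]
scene wiper 99 [491.8 359.7  73. ]
scene post 29 [ 517.1 -211.    95.6]
top wiper 149 [485.  357.2  75. ]
top post 86 [ 513.  -211.3   97. ]
```

The wiper stands on the mat near (487,359). Moving above the post.

Request:
send_rows(
  series="-0.78 0.15 -0.01 0 0 -0.09; -0.78 0.14 -0.01 0 0 -0.09; -0.79 0.12 -0.01 0 0 -0.09; -0.79 0.11 -0.01 0 0 -0.09; -0.79 0.1 -0.01 0 0 -0.09",
  fingers=0.7,
)

```text
t: 14.8
eef_pos: [497.6, 120.2, 246.4]
tcp_rot: [-3.138, 0.0, 1.511]
ft_force: [2.0, 0.5, -0.6]
opening: 0.701
grip_force: 0.0
```

Request:
send_rows(
  series="-0.79 0.09 0 0 0 -0.09; -0.79 0.07 -0.01 0 0 -0.08; -0.79 0.06 0 0 0 -0.09; -0.79 0.05 -0.01 0 0 -0.08; -0.79 0.04 0 0 0 -0.09",
)

```text
t: 15.42
eef_pos: [509.0, -117.3, 247.6]
tcp_rot: [-3.138, -0.001, 1.586]
ft_force: [0.5, 0.8, 0.8]
opening: 0.701
grip_force: 0.0
```

Request:
send_rows(
  series="-0.8 0.03 -0.01 0 0 -0.08; -0.8 0.02 0 0 0 -0.09; 0 0 0.3 0 0 0; 0 0 0.2 0 0 0; 0 0 0 0 0 0",
)

```text
t: 16.05
eef_pos: [514.1, -211.1, 218.0]
tcp_rot: [-3.138, -0.002, 1.616]
ft_force: [0.6, -0.1, 0.6]
opening: 0.699
grip_force: 0.0
```

```bash
python3 plan.py 514 -213 144 2.5 5; python3 - <<'E'
from h import *
c=env.read_camera("scene");cv2.imwrite("pics/s2.png",cv2.resize(c["color"][100:220,170:330,::-1],(800,600)))
E
```

```text
now [ 514.1 -211.1  218. ] dist 74.1 ang 0.3 F [ 0.6 -0.1  0.6] open 0.699 t 16.05
-0.01 0 0.25 -0 -0 0; -0.01 0 0.25 -0.01 -0 0; -0 0 0.24 -0 -0 0; -0.01 0 0.25 -0.01 -0 0; -0 0 0.24 -0 -0.01 0.01
ends [ 514.  -212.7  144.2]
```

View pics/s2.png

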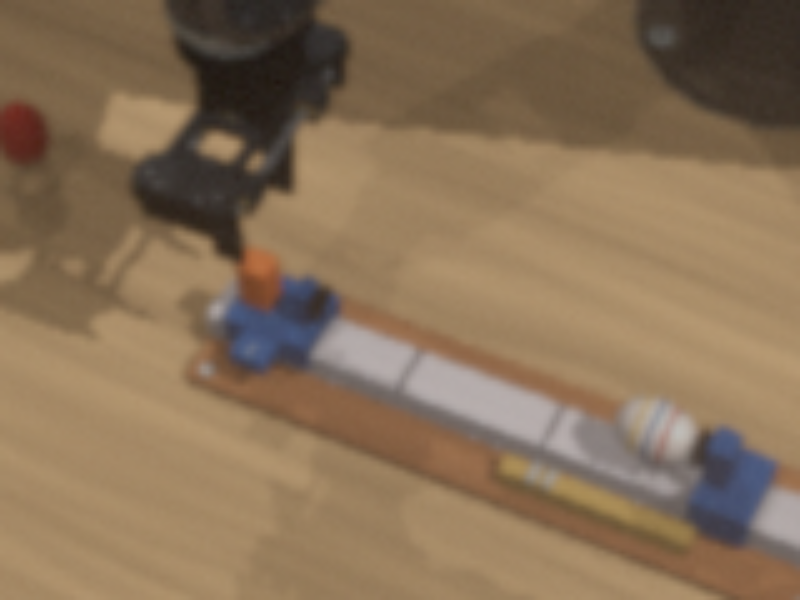

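The gripper is above the post at (260,275), and the wing at (255,345) lies low. Descending and gripping.

Request:
send_rows(
  series="-0.01 0 0.25 0 0 0; -0.01 0 0.25 0 0 0; 0 0 0.24 0 0 0; -0.01 0 0.25 0 0 0; 0 0 0.24 0 0 0",
)

```text
t: 16.73
eef_pos: [514.4, -213.5, 144.5]
tcp_rot: [-3.14, -0.0, 1.615]
ft_force: [0.3, 0.3, 0.6]
opening: 0.699
grip_force: 0.0
```

Request:
send_rows(
  series="0 0 0 0 0 0; 0 0 0 0 0 0; 0 0 0 0 0 0; 0 0 0 0 0 0; 0 0 0 0 0 0",
  fingers=0,
)

```text
t: 17.35
eef_pos: [512.8, -213.2, 145.9]
tcp_rot: [-3.136, -0.001, 1.616]
ft_force: [-6.5, -0.6, 5.1]
opening: 0.251
grip_force: 30.0
```

Request:
send_rows(
  series="0 0 0 0 0 0; 0 0 0 0 0 0; 0 0 0 0 0 0",
)

```text
t: 17.73
eef_pos: [512.8, -213.2, 145.9]
tcp_rot: [-3.136, -0.002, 1.615]
ft_force: [-11.8, -0.3, 8.4]
opening: 0.247
grip_force: 30.0
```

Request:
send_rows(
  series="0 -0.03 -0.02 0 0 0; 0 0 0 0 0 0; 0.2 0 0 0 0 0; 0.4 0 0 0 0 0; 0 0 0 0 0 0",
)

```text
t: 18.35
eef_pos: [511.0, -175.6, 146.1]
tcp_rot: [-3.14, -0.001, 1.616]
ft_force: [5.4, 1.3, -21.6]
opening: 0.252
grip_force: 30.0
```

Request:
send_rows(
  series="0 0.01 0.014 0 0 0; 0.4 0 0 0 0 0; 0.5 0 0 0 0 0; 0 0 0 0 0 0",
)

```text
t: 18.85
eef_pos: [508.9, -122.0, 146.0]
tcp_rot: [-3.139, -0.001, 1.617]
ft_force: [-0.6, 1.5, -11.8]
opening: 0.248
grip_force: 30.0
```

Request:
send_rows(
  series="0.45 0 0.005 0 0 0; 0.5 0 0 0 0 0; 0.5 0 0 0 0 0; 0.35 0 0 0 0 0; 0 0 0 0 0 0",
)

```text
t: 19.48
eef_pos: [504.7, -15.0, 146.0]
tcp_rot: [-3.141, -0.0, 1.616]
ft_force: [0.8, 2.2, -9.0]
opening: 0.252
grip_force: 30.0
```

```bash
python3 - <<'E'
from h import *
c=env.read_camera("scene");cv2.imwrite("pics/s3.png",cv2.resize(c["color"][140:230,235:355,::-1],(800,600),interpolation=cv2.INTER_CUBIC))
E
```

```text
(no output)
```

View pics/s3.png

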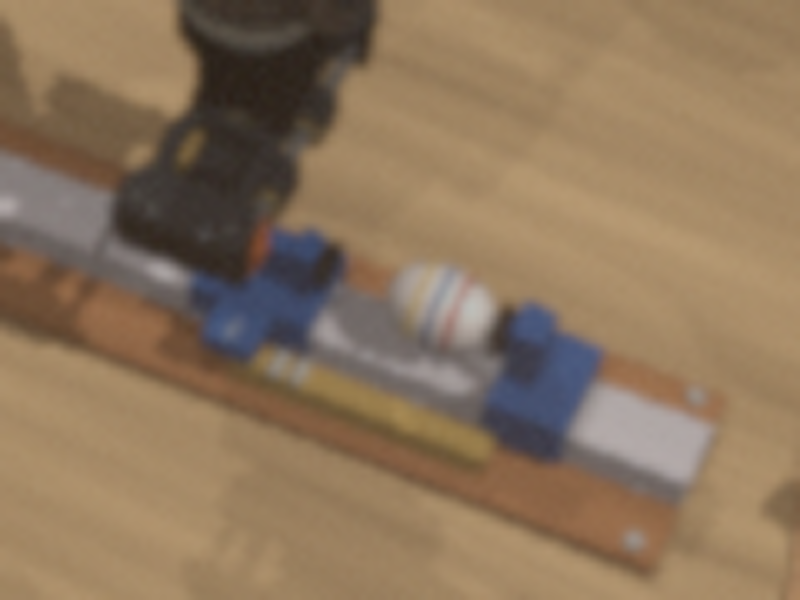

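The tailstock came along with the grip: wing at (235,325), ridges at (285,368), still about 30 mm short. From here I'll take small steps and watch the force.

Request:
send_rows(
  series="0.05 0 0 0 0 0; 0.05 0 0 0 0 0; 0.05 0 0 0 0 0; 0.05 0 0 0 0 0",
)

```text
t: 20.02
eef_pos: [504.2, -3.8, 146.0]
tcp_rot: [-3.141, 0.0, 1.615]
ft_force: [2.1, -1.3, -4.1]
opening: 0.252
grip_force: 30.0
```

Request:
send_rows(
  series="0.04 0 0 0 0 0; 0.04 0 0 0 0 0",
)

```text
t: 20.27
eef_pos: [504.0, 1.2, 145.9]
tcp_rot: [-3.141, 0.0, 1.615]
ft_force: [4.3, -0.5, -1.6]
opening: 0.252
grip_force: 30.0
```

Request:
send_rows(
  series="0.03 0 0 0 0 0",
)

```text
t: 20.4
eef_pos: [503.9, 3.0, 145.9]
tcp_rot: [-3.141, 0.0, 1.615]
ft_force: [3.8, -1.6, -0.2]
opening: 0.253
grip_force: 30.0
```

Request:
send_rows(
  series="0.03 0 0 0 0 0",
)

```text
t: 20.52
eef_pos: [503.8, 4.4, 146.0]
tcp_rot: [-3.141, 0.001, 1.616]
ft_force: [2.5, -10.2, -0.4]
opening: 0.25
grip_force: 30.0
```

Request:
send_rows(
  series="0.02 0 0 0 0 0",
)

```text
t: 20.65
eef_pos: [503.8, 5.3, 146.0]
tcp_rot: [-3.141, 0.001, 1.616]
ft_force: [4.0, -8.5, -0.2]
opening: 0.247
grip_force: 30.0
```

Request:
send_rows(
  series="0.02 0 0 0 0 0",
)

```text
t: 20.78
eef_pos: [503.7, 6.5, 146.0]
tcp_rot: [-3.141, 0.001, 1.615]
ft_force: [4.1, -6.9, -0.4]
opening: 0.252
grip_force: 30.0
```

Request:
send_rows(
  series="0.02 0 0 0 0 0",
)

```text
t: 20.9
eef_pos: [503.7, 7.8, 145.9]
tcp_rot: [-3.141, 0.001, 1.615]
ft_force: [4.1, -4.1, -0.9]
opening: 0.246
grip_force: 30.0
```

Request:
send_rows(
  series="0.02 0 0 0 0 0",
)

```text
t: 21.02
eef_pos: [503.6, 9.1, 145.9]
tcp_rot: [-3.141, 0.0, 1.615]
ft_force: [3.6, -4.3, -0.0]
opening: 0.249
grip_force: 30.0
```

Request:
send_rows(
  series="0.02 0 0 0 0 0",
)

```text
t: 21.15
eef_pos: [503.6, 10.4, 145.9]
tcp_rot: [-3.141, 0.0, 1.615]
ft_force: [3.7, -4.3, 0.3]
opening: 0.251
grip_force: 30.0
```

Request:
send_rows(
  series="0.02 0 0 0 0 0",
)

```text
t: 21.28
eef_pos: [503.6, 11.7, 146.0]
tcp_rot: [-3.141, 0.0, 1.615]
ft_force: [3.8, -2.2, -0.6]
opening: 0.248
grip_force: 30.0
```

Request:
send_rows(
  series="0.02 0 0 0 0 0",
)

```text
t: 21.4
eef_pos: [503.5, 13.0, 145.9]
tcp_rot: [-3.141, 0.0, 1.615]
ft_force: [5.0, -2.0, 0.5]
opening: 0.249
grip_force: 30.0
```

Request:
send_rows(
  series="0.01 0 0 0 0 0",
)

```text
t: 21.52
eef_pos: [503.4, 13.7, 146.0]
tcp_rot: [-3.141, 0.0, 1.615]
ft_force: [5.0, -1.6, 1.5]
opening: 0.248
grip_force: 30.0
```

Request:
send_rows(
  series="0.01 0 0 0 0 0; 0 0 0 0 0 0",
)

```text
t: 21.78
eef_pos: [503.4, 14.4, 145.9]
tcp_rot: [-3.141, -0.0, 1.615]
ft_force: [3.7, 1.1, 0.7]
opening: 0.255
grip_force: 30.0
```

Request:
send_rows(
  series="0.01 0 0 0 0 0; 0 0 0 0 0 0",
)

```text
t: 22.02
eef_pos: [503.4, 15.0, 145.9]
tcp_rot: [-3.141, -0.0, 1.615]
ft_force: [4.5, 0.7, 0.7]
opening: 0.253
grip_force: 30.0
```

Request:
send_rows(
  series="0.01 0 0 0 0 0; 0 0 0 0 0 0",
)

```text
t: 22.28
eef_pos: [503.4, 15.5, 146.0]
tcp_rot: [-3.141, -0.0, 1.615]
ft_force: [5.3, -0.6, 0.6]
opening: 0.253
grip_force: 30.0
```

Request:
send_rows(
  series="0.01 0 0 0 0 0; 0 0 0 0 0 0",
)

```text
t: 22.52
eef_pos: [503.4, 15.9, 145.9]
tcp_rot: [-3.141, 0.0, 1.615]
ft_force: [5.3, -3.1, 0.6]
opening: 0.25
grip_force: 30.0
```

Request:
send_rows(
  series="0.01 0 0 0 0 0; 0 0 0 0 0 0",
)

```text
t: 22.78
eef_pos: [503.4, 16.3, 145.9]
tcp_rot: [-3.141, 0.001, 1.615]
ft_force: [4.4, -5.4, 1.0]
opening: 0.253
grip_force: 30.0
```

```bash
python3 - <<'E'
from h import *
c=env.read_camera("scene");d=env.read_camera("top")
a=cv2.resize(c["color"][165:225,250:330,::-1],(800,600),interpolation=cv2.INTER_CUBIC)[:,:800]
b=cv2.resize(d["color"][195:255,180:260,::-1],(400,300),interpolation=cv2.INTER_CUBIC)
a=cv2.resize(a,(400,300));cv2.imwrite("pics/s4.png",np.hstack([a,b]))
E
```

```text
(no output)
```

View pics/s4.png

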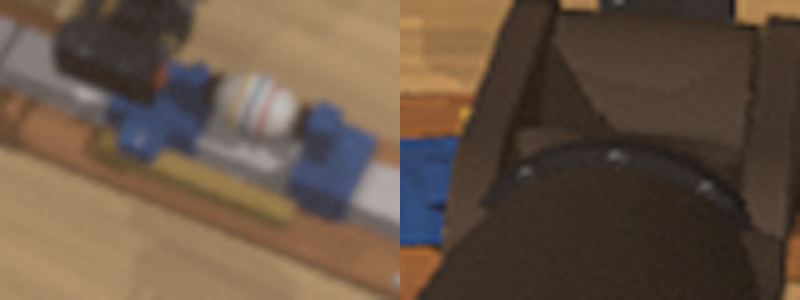

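The second ridge starts to resist at y ≈ 16 and the first did at y ≈ 4, which matches the 12 mm spacing, so the ball is between them. The scene view agrees: the wing at (140,135) covers the ridges. I'll back off slightly, loosen the grip so the tailstock can centre itself, then grip again.

Request:
send_rows(
  series="-0.02 0 0 0 0 0; 0 0 0 0 0 0",
)

```text
t: 23.12
eef_pos: [503.4, 15.6, 145.9]
tcp_rot: [-3.141, -0.0, 1.615]
ft_force: [5.6, 0.2, 1.1]
opening: 0.248
grip_force: 30.0
```

Request:
send_rows(
  series="0 0 0 0 0 0; 0 0 0 0 0 0; 0 0 0 0 0 0; 0 0 0 0 0 0",
  fingers=0.4,
)

```text
t: 23.62
eef_pos: [502.9, 15.5, 145.7]
tcp_rot: [-3.14, -0.0, 1.615]
ft_force: [-0.1, -0.6, -0.3]
opening: 0.398
grip_force: 0.0
```

Request:
send_rows(
  series="0 0 0 0 0 0; 0 0 0 0 0 0; 0 0 0 0 0 0; 0 0 0 0 0 0; 0 0 0 0 0 0",
  fingers=0,
)

```text
t: 24.25
eef_pos: [503.4, 15.4, 145.7]
tcp_rot: [-3.141, -0.0, 1.615]
ft_force: [5.2, 0.8, -4.0]
opening: 0.25
grip_force: 30.0
```

Request:
send_rows(
  series="0 0 0 0 0 0; 0 0 0 0 0 0; 0 0 0 0 0 0",
)

```text
t: 24.62
eef_pos: [503.4, 15.4, 145.7]
tcp_rot: [-3.141, -0.0, 1.615]
ft_force: [6.2, 1.3, -4.0]
opening: 0.248
grip_force: 30.0
```

```bash
python3 -c "
from cell import env
print(env.job_done())"
```

```text
the job is handed in; nothing more can be done
None
```

I wiped the slideway in one stroke at about 5–6 N, stood the wiper released on its mat, slid the tailstock into the notch by force feel and handed in still gripping its post at 24.6 s; no verdict was returned.

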